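# Roll a core stub up the gutter to the susceptibility meter and take a reading

## Task

Take a magnetic-susceptibility reading of the core stub that lies in the steel gutter: with the fingertips push it gently up the slope and over the crest until it settles against the meter's sensor face and stays there by itself, then press the meter's button fully down and let it come up again. Never grip the stub or lift it out of the gutter, do not ram it into the sensor, and do not press the button before the stub is in place. Leave the other things on the table where they are.

Things in the scene. Friction and masses are not known exactly. Their poses are not given: they have to be found in the camera images.
- stand: Fixed bench stand with a sheet-steel gutter leading up to a susceptibility meter. Frame: origin on the table top, x uphill along the gutter to the meter, y across, z up; place and yaw vary. Gutter 76 mm wide inside, side walls 15 mm high above its floor, 2.5 mm thick. Grey base plate under all of it: x -180 to 320 mm, 120 mm wide, 6 mm thick.
- landing (a point): Point on the gutter's floor at the middle of its level lower part, the landing (stand x = -115 mm, height 22). The landing runs from stand x = -170, closed by a lip 10 mm high, to x = -60, where a straight ramp of 8 degrees begins. A stub let go on the ramp rolls back here.
- crest (a point): Top of the ramp on the gutter's floor (stand x = 85 mm, height 42.4). From here a short seat falls at 10 degrees to the sensor face at x = 140 (floor height there 32.7). Once its centre is past x = 90 a freed stub rolls down the seat by itself and rests against the face, centre at x = 116, height 61.
- sensor: The meter's fixed round sensor head, a black disc 50 mm in diameter and 12 mm thick with a white face, the stop at the end of the gutter; origin at the middle of the face that looks down the gutter (x = 140, y = 0, height 61.3 mm in the stand's frame). The grey meter case behind it spans x = 152 to 310, is 72 mm wide, top at height 86. Fragile: only gentle contact.
- stub: The loose speckled grey gabbro core stub in the gutter, a solid cylinder 48 mm in diameter and 70 mm long, about 0.38 kg; origin at its centre, its own y axis is the cylinder's axis, which lies across the gutter (the body's x and z axes turn as it rolls). It starts anywhere on the landing.
- read_button (a joint): The meter's push button: 0 = up, 0.006 m = fully down (about 5 N); springs back.
- read_button_top (a point): Centre of the top of the button, a round grey cap 26 mm in diameter in a black collar on the meter's top, moving straight down when pressed. It is at x = 250 mm, y = 0 in the stand's frame, 104 mm above the table, and 18 mm above the meter's case.
- offcut: Bystander: dark core offcut standing on end, 48 mm diameter, 45 mm high, loose on the table beside the stand; origin under its centre.
- torch: Bystander: black UV torch standing on its head, 36 mm diameter, 122 mm high; origin under its centre.
- acid: Bystander: small white dropper bottle, 38 mm diameter, 85 mm high; origin under its centre.
- magnifier: Bystander: bronze magnifier lying flat, lens rim 71 mm across and 9 mm high with a handle to 112 mm along its own x; origin under the lens.
- pick: Bystander: orange hardness pick lying flat, handle 100 x 12 x 12 mm along its own x, steel point to 94 mm; origin under the handle's middle.
- chips: Bystander: low white rock-chip tray with compartments, 105 x 45 x 20 mm, long side along its own x; origin under its centre.
There are look-alikes about, which are no part of the job. What is shaped like the stub but orange or yellow is not meant.

How it is judged:
By the outcome, as a careful person would: the job done as asked, in the order asked, and still so for the second after the job is handed in, with the robot touching nothing.
It also fails if it takes over 45 s, if anything falls off the work surface, if the arm or the gripper's body presses on something with over 40 N, if the wrist force passes 120 N, or if a joint passes its speed limit or range.

## Robot

A 6-joint arm with a two-finger parallel gripper is mounted at the origin on the work surface. World frame = base frame: x ahead of the robot, y to its left, z up, the work surface at z = 0. Lengths are in mm, angles in rad, forces in N, time in s.
With the tool pointing down it reaches from about 350 to 975 mm from the base axis. Payload 7.1 kg.
Tool frame: the origin (TCP) lies at the very end of the fingers, on their centre line; the grasp point (between the pads) lies 19 mm behind it (ctrl.grip_point_offset is the distance from the TCP to the grasp point, in mm); z points along the fingers, y is the direction in which the jaws open and shut (so a half turn about z gives the same grasp; the last joint's range is limited). The gripper opens to 88 mm and grips with 3 to 60 N. Pads are 20 mm wide; open, the fingers measure 115 mm over their backs; the gripper's body (75 mm by 178 mm) begins 61 mm behind the grasp point.
Start: joints at [-1.133, 0.423, 1.63, -0, 1.089, -0.019], TCP at [275.688, -560.893, 222.675] pointing down, gripper open.
Joint ranges: [-3, 3], [-0.9, 2.11], [0.09, 2.58], [-1.31, 4.45], [0.11, 2.69], [-2.54, 2.54]. Speed limits (rad/s): [2.39, 2.39, 3.01, 3.14, 3.14, 3.14].

## Interface

Orientations are given as a rotation vector (axis times angle).
In Python, from workcell import ctrl gives the robot as it stands.
- The arm moves only by the tool move_arm, never from a script. Its argument "increments" is one flat list of numbers, 5 for each row, row after row: the closure in counts, from 0 (fully open) to 255 (shut), then the shift along the tool's x, y, z in mm, then the turn about the tool's z in degrees. In form: [grip, dx, dy, dz, yaw, grip, dx, dy, dz, yaw, ...]. A call has 1 to 12 rows; each row is the pose to reach, as a shift and turn from the pose measured when the call began, along the tool's axes at that moment; what a row does not reach only later rows make up. A row lasts 1/8 s, in which the tool goes at most 62.5 mm and 10.7 degrees, less where a joint would pass 70% of its speed; a pose out of reach is approached as far as the arm can. A call with a gripper value outside its range is refused whole. The fingers move at their own pace and stop on an object; the grip force is fixed at half the most. Time passes only in rows, so rows that repeat a pose let the fingers close. It gives the time, the measured TCP pose, the force and the opening at its end, in the units of the state.
- ctrl.get_obs(): the state, without advancing time (a new reading comes with each control period).
- ctrl.get_image(name): name is "scene" or "side" or "wrist"; returns a dict with "frame" (400x640x3 uint8, red, green, blue), "vertical_fov" (degrees; the focal length in pixels is half the picture's height over the tangent of half this angle, whatever the lens; pixels are square), "cx", "cy" (the principal point, pixels), "pose" (4x4, takes a point from camera to world coordinates); the wrist camera has in their place "mount" (4x4, takes a point from camera to tool coordinates, whose origin is the TCP and whose axes are the flange's). Camera axes: x right, y down, z forward; pixel columns grow to the right and rows downward; lengths in mm; the calibration is good to about 2 mm. A picture is of the moment at which its call begins: read the wrist's pose just before it. There is no depth.
- ctrl.close_job(): hands the job in, once; it reports no verdict.
The state is a dict: "t": time; "qpos": joint angles; "qvel": joint speeds; "joint_torque": joint torques, N m; "ee_pos": TCP position; "orientation": TCP orientation; "ft_force": force on the tool from outside, world axes, zero at the start; "moment": the same for the moment, N m; "width": finger opening in mm.
Only numpy, scipy, OpenCV 4.12 (cv2) and the standard library are available. Lean on these libraries where they do the work, as an engineer would, in place of code of your own. Each camera call takes 0.05 s, during which the arm holds its last target.

## Working session

There is one attempt and no reset: what is moved stays moved. The work goes in short steps, Python scripts to look and compute and a tool call to move; the robot and the scene stay as the last step left them, time stands still between calls to the robot, and variables do not carry over. Pictures are saved under pics/ and viewed, and the job is handed in when it is done.

Besides the shell and the picture viewer there is one more tool, called as a command line: name --argument value ..., lists and objects as JSON in quotes. move_arm: Moves the arm, as the interface text tells. Its arguments: {"type":"object","properties":{"increments":{"type":"array","items":{"type":"number"}}},"required":["increments"]}

```bash
mkdir -p pics; cat > h.py <<'E'
import numpy as np,cv2
from workcell import ctrl
def save(im,n): cv2.imwrite('pics/'+n,im[:,:,::-1])
def ray(im,u,v,pose=None):
    f=200/np.tan(np.radians(im['vertical_fov'])/2); P=np.array(im['pose'] if pose is None else pose)
    d=P[:3,:3]@np.array([(u-im['cx'])/f,(v-im['cy'])/f,1]); return P[:3,3],d
def onz(im,u,v,z,pose=None):
    o,d=ray(im,u,v,pose); return o+d*(z-o[2])/d[2]
def proj(im,p,pose=None):
    f=200/np.tan(np.radians(im['vertical_fov'])/2); P=np.array(im['pose'] if pose is None else pose)
    c=P[:3,:3].T@(np.array(p)-P[:3,3]); return c[0]/c[2]*f+im['cx'],c[1]/c[2]*f+im['cy']
E
python3 - <<'E'
from h import *
o=ctrl.get_obs()
for k in o: print(k,o[k])
for n in('scene','side','wrist'):
    im=ctrl.get_image(n); save(im['frame'],n+'0.png'); print(n,{k:v for k,v in im.items() if k!='frame'})
E
```

```text
t 0.0
qpos [-1.13299498e+00  4.23877252e-01  1.63069412e+00  1.28304325e-06
  1.08859027e+00 -1.90302766e-02]
qvel [ 0.00331976 -0.00027279 -0.00047894  0.00047586  0.00055018  0.00078368]
joint_torque [-1.48023231e-03 -5.44629729e+01 -2.73663390e+01  6.43768511e-02
  2.28561735e-02 -9.52545997e-05]
ee_pos [ 275.45974095 -560.39654478  221.87734392]
orientation [-3.05849905e+00 -7.11017319e-01  5.10286344e-04]
ft_force [ 0.11544635 -0.41835277  0.39211415]
moment [ 0.01809433 -0.01206423 -0.00645946]
width 87.76936225044334
scene {'vertical_fov': 50.44697516524361, 'cx': 323.40787046519597, 'cy': 204.75997461462467, 'pose': array([[ 3.09109441e-02,  7.29137920e-01, -6.83668346e-01,
         1.11210805e+03],
       [ 9.99360660e-01, -1.02508005e-02,  3.42518918e-02,
        -4.16823997e+01],
       [ 1.79662053e-02, -6.84290008e-01, -7.28988615e-01,
         7.12625235e+02],
       [ 0.00000000e+00,  0.00000000e+00,  0.00000000e+00,
         1.00000000e+00]])}
side {'vertical_fov': 43.83509972439849, 'cx': 317.19153404746123, 'cy': 199.48972245574714, 'pose': array([[-7.90893648e-01, -3.29426150e-01,  5.15718575e-01,
        -4.91598788e+01],
       [-6.11952111e-01,  4.23878411e-01, -6.67713790e-01,
         7.98088214e+02],
       [ 1.36041270e-03, -8.43685667e-01, -5.36835771e-01,
         7.20103139e+02],
       [ 0.00000000e+00,  0.00000000e+00,  0.00000000e+00,
         1.00000000e+00]])}
wrist {'vertical_fov': 69.12489161263764, 'cx': 318.8138444339335, 'cy': 199.93080037592594, 'mount': array([[-1.78005701e-04, -9.61731419e-01, -2.73993880e-01,
         7.48161001e+01],
       [ 9.99999978e-01, -1.41679082e-04, -1.52370090e-04,
         2.20817076e-02],
       [ 1.07719902e-04, -2.73993901e-01,  9.61731423e-01,
        -1.62947743e+02],
       [ 0.00000000e+00,  0.00000000e+00,  0.00000000e+00,
         1.00000000e+00]])}
```

View pics/scene0.png

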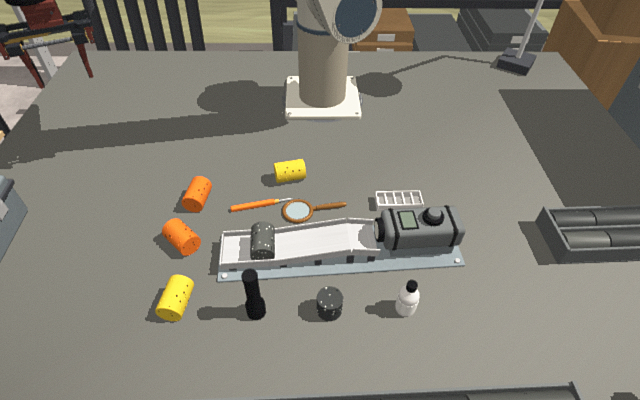

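View pics/side0.png

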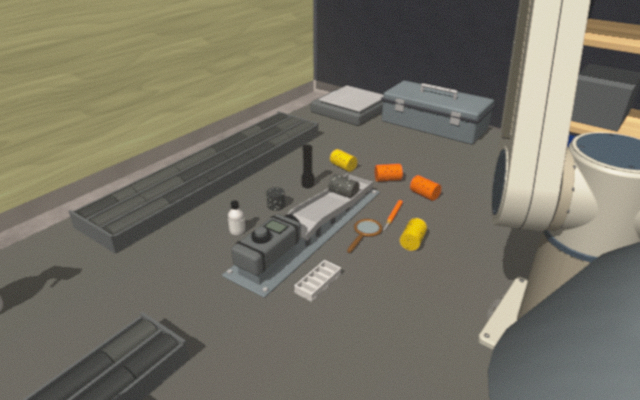

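View pics/wrist0.png

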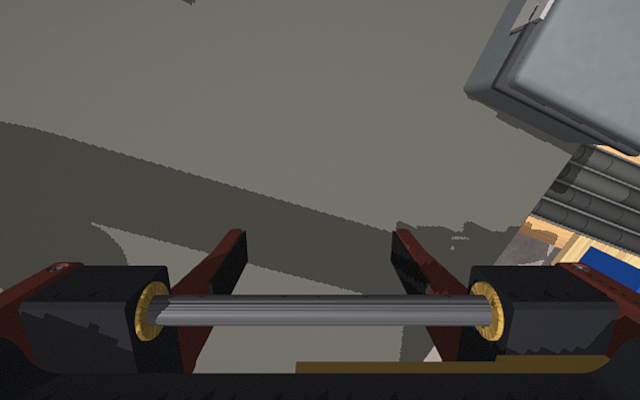

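The scene view shows the speckled grey stub in the gutter at (262,240). Things that could be mistaken for it:
- yellow at (290,171) and (175,298)
- orange at (197,194) and (181,236)
- the dark standing offcut at (330,303)

I choose the grey one in the gutter and will check it in a close crop.

```bash
python3 - <<'E'
from h import *
im=ctrl.get_image('scene'); c=im['frame'][180:300,205:475]; save(cv2.resize(c,None,fx=2.9,fy=2.9,interpolation=cv2.INTER_CUBIC),'crop1.png')
im=ctrl.get_image('side'); c=im['frame'][160:300,215:395]; save(cv2.resize(c,None,fx=4,fy=4,interpolation=cv2.INTER_CUBIC),'crop2.png')
E
```

```text
(no output)
```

View pics/crop1.png

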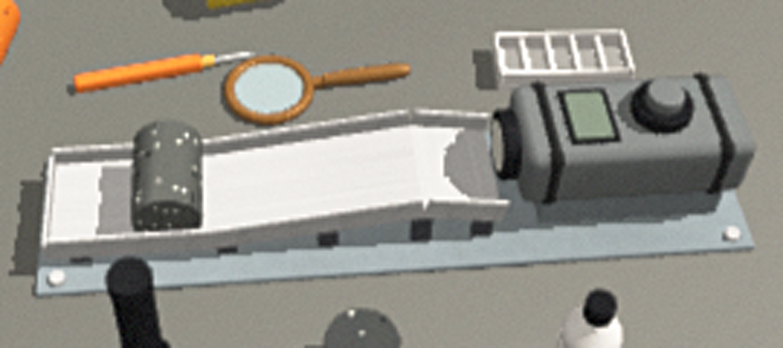

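View pics/crop2.png

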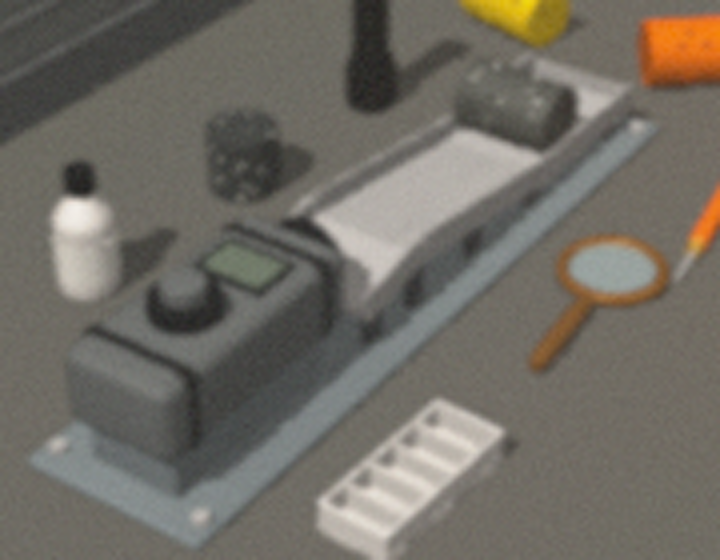

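```bash
python3 - <<'E'
from h import *
from scipy.optimize import least_squares
S=ctrl.get_image('scene');D=ctrl.get_image('side')
a=lambda x,y:(205+x/2.9,180+y/2.9); b=lambda x,y:(215+x/4,160+y/4)
pts=[(S,a(37,294),(-180,-60,6)),(S,a(752,248),(320,-60,6)),(S,a(665,93),(250,0,104)),
(D,b(32,461),(320,-60,6)),(D,b(196,548),(320,60,6)),(D,b(656,122),(-180,60,6)),(D,b(187,285),(250,0,104))]
W=np.array([onz(i,*p,q[2]) for i,p,q in pts]);Q=np.array([q for _,_,q in pts])
def T(v,q):
    c,s=np.cos(v[2]),np.sin(v[2]);return np.c_[v[0]+c*q[:,0]-s*q[:,1],v[1]+s*q[:,0]+c*q[:,1]]
r=least_squares(lambda v:(T(v,Q)-W[:,:2]).ravel(),[500,0,1.57]);v=r.x;print(W.round(1));print(v,np.degrees(v[2]));print((T(v,Q)-W[:,:2]).round(1))
# stub: ends top ridge, scene ; top at z=22+48=70
for i,u in((S,a(167,125)),(S,a(170,195)),(D,b(520,82))):
    p=onz(i,*u,70 if i is D else 70); c,s=np.cos(v[2]),np.sin(v[2]);d=p[:2]-v[:2];print('stub',p.round(1),(c*d[0]+s*d[1]).round(1),(-s*d[0]+c*d[1]).round(1))
for q in[(-115,0,22),(85,0,42.4),(140,0,61),(250,0,104)]: print(q,T(v,np.array([q])).round(1))
for i,p,q in pts:
  pass
E
```

```text
[[ 650.5 -220.     6. ]
 [ 622.3  272.     6. ]
 [ 563.9  202.3  104. ]
 [ 611.   275.5    6. ]
 [ 495.4  270.4    6. ]
 [ 530.6 -231.1    6. ]
 [ 558.6  201.3  104. ]]
[578.1736105  -47.29845899   1.63882189] 93.89757753168016
[[-0.3 -2.8]
 [-6.   4. ]
 [-2.7 -0.2]
 [ 5.3  0.5]
 [ 1.1 -2.5]
 [-0.1  0.1]
 [ 2.6  0.8]]
stub [ 557.7 -134.    70. ] -85.1 26.3
stub [ 618. -128.   70.] -83.3 -34.3
stub [ 574.6 -127.3   70. ] -79.5 9.0
(-115, 0, 22) [[ 586. -162.]]
(85, 0, 42.4) [[572.4  37.5]]
(140, 0, 61) [[568.7  92.4]]
(250, 0, 104) [[561.2 202.1]]
```

```bash
cat >> h.py <<'E'
from scipy.spatial.transform import Rotation as R
V=np.array([578.2,-47.3,1.6388])
def s2w(x,y,z): c,s=np.cos(V[2]),np.sin(V[2]); return np.array([V[0]+c*x-s*y,V[1]+s*x+c*y,z])
def w2s(p): c,s=np.cos(V[2]),np.sin(V[2]); d=np.array(p[:2])-V[:2]; return np.array([c*d[0]+s*d[1],-s*d[0]+c*d[1],p[2]])
def go(x,y,z):
    o=ctrl.get_obs(); M=R.from_rotvec(o['orientation']); d=M.inv().apply(s2w(x,y,z)-o['ee_pos'])
    tx=M.as_matrix()[:,0]; yaw=-(np.degrees(V[2]-np.arctan2(tx[1],tx[0]))); print('target',(x,y,z),'d',d.round(1),'yaw',round((yaw+180)%360-180,2),'now stand',w2s(o['ee_pos']).round(1),'t',o['t'],'F',np.round(o['ft_force'],1))
def wpose(im):
    o=ctrl.get_obs(); A=np.eye(4);A[:3,:3]=R.from_rotvec(o['orientation']).as_matrix();A[:3,3]=o['ee_pos']; return A@np.array(im['mount'])
E
python3 - <<'E'
from h import *
S=ctrl.get_image('scene')
print('torch base',w2s(onz(S,257,313,0)),'torch top',w2s(onz(S,250,273,122)),'acid',w2s(onz(S,406,310,0)))
D=ctrl.get_image('side');print(w2s(onz(D,307.5,183,0)),w2s(onz(D,307.5,149,122)))
go(-150,0,220)
E
```

```text
torch base [-1.01628456e+02 -1.32078458e+02  1.13686838e-13] torch top [-101.51867913 -126.23288287  122.        ] acid [ 175.81050155 -150.58936239    0.        ]
[-111.75840817 -132.42574983    0.        ] [ -89.09119681 -115.33281422  122.        ]
target (-150, 0, 220) d [ 441.2 -188.7    2.6] yaw -67.72 now stand [-491.8  336.7  222.6] t 0.45 F [-0.2  0.1  0.1]
```

move_arm --increments '[0,44,-19,0,-7,0,88,-38,0,-14,0,132,-57,0,-20,0,176,-76,0,-27,60,220,-95,0,-34,120,265,-113,0,-41,180,309,-132,0,-47,180,353,-151,0,-54,180,397,-170,0,-61,180,441,-189,2,-67.7,180,441,-189,2,-67.7,180,441,-189,2,-67.7]'

```text
t: 1.95
ee_pos: [587.7, -196.8, 220.5]
orientation: [-2.145, -2.294, 0.001]
ft_force: [-0.3, 0.6, 0.2]
width: 26.0
```

```bash
python3 - <<'E'
from h import *
go(-150,0,220); o=ctrl.get_obs(); print(o['width'],R.from_rotvec(o['orientation']).as_matrix().round(3))
im=ctrl.get_image('wrist'); save(im['frame'],'w1.png'); P=wpose(im); np.save('P.npy',P)
for q in [(-170,38,37),(-170,-38,37),(-60,38,37),(-60,-38,37),(85,0,42.4),(140,0,61)]: print(q,np.round(proj(im,s2w(*q),P)))
E
```

```text
target (-150, 0, 220) d [-0.2  0.7  0.5] yaw -0.05 now stand [-149.8    0.7  220.5] t 1.95 F [-0.3  0.6  0.2]
25.965342500951156 [[-0.067  0.998 -0.001]
 [ 0.998  0.067 -0.   ]
 [ 0.    -0.001 -1.   ]]
(-170, 38, 37) [289. 197.]
(-170, -38, 37) [351. 197.]
(-60, 38, 37) [286. 103.]
(-60, -38, 37) [353. 103.]
(85, 0, 42.4) [320. -53.]
(140, 0, 61) [ 320. -142.]
```

View pics/w1.png

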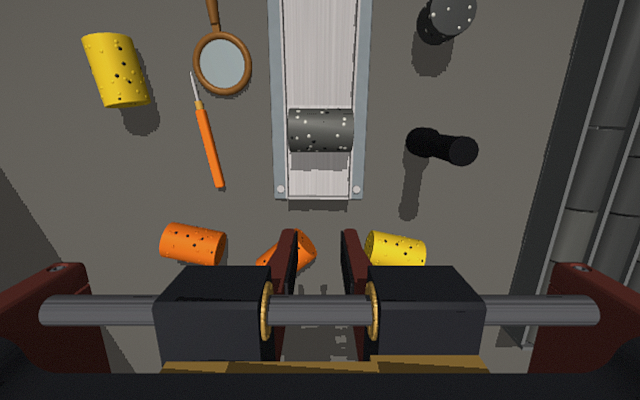

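```bash
python3 - <<'E'
from h import *
im=ctrl.get_image('wrist'); P=np.load('P.npy'); f=im['frame'].astype(int)
save(cv2.resize(im['frame'][0:210,240:400],None,fx=2.8,fy=2.8,interpolation=cv2.INTER_CUBIC),'w1c.png')
g=f.sum(2)/3
print('col321',g[98:165,321].astype(int)); 
for r in (60,130,165,180): print(r,list(zip(range(268,300),g[r,268:300].astype(int))),list(zip(range(340,372),g[r,340:372].astype(int))))
for r in (109,152): print(w2s(onz(im,321,r,46,P)).round(1))
for u in((273,199,6),(367,199,6),(267,20,6),(372,20,6)): print(u,w2s(onz(im,*u,P)).round(1))
E
```

```text
col321 [173 174 174 174 173 174 176 187 198 161  89  61  85 166 151  88  83  88
  92  96 103 113  85  97 121 118 116 116 112 107 103  99  93  91  86  86
  80  80  77  76  73  70  68  65  64  60  58  55  48  48  43  38  26  78
 113 119 116 117 114 116 116 116 116 114 116 115 117]
60 [(268, np.int64(93)), (269, np.int64(106)), (270, np.int64(135)), (271, np.int64(142)), (272, np.int64(138)), (273, np.int64(138)), (274, np.int64(136)), (275, np.int64(137)), (276, np.int64(138)), (277, np.int64(137)), (278, np.int64(137)), (279, np.int64(137)), (280, np.int64(132)), (281, np.int64(150)), (282, np.int64(178)), (283, np.int64(179)), (284, np.int64(96)), (285, np.int64(106)), (286, np.int64(175)), (287, np.int64(185)), (288, np.int64(177)), (289, np.int64(181)), (290, np.int64(179)), (291, np.int64(182)), (292, np.int64(183)), (293, np.int64(176)), (294, np.int64(177)), (295, np.int64(178)), (296, np.int64(176)), (297, np.int64(174)), (298, np.int64(179)), (299, np.int64(173))] [(340, np.int64(173)), (341, np.int64(170)), (342, np.int64(173)), (343, np.int64(172)), (344, np.int64(174)), (34
[... 4253 characters left out ...]
), (348, np.int64(93)), (349, np.int64(59)), (350, np.int64(169)), (351, np.int64(200)), (352, np.int64(152)), (353, np.int64(129)), (354, np.int64(135)), (355, np.int64(134)), (356, np.int64(135)), (357, np.int64(135)), (358, np.int64(132)), (359, np.int64(130)), (360, np.int64(134)), (361, np.int64(135)), (362, np.int64(137)), (363, np.int64(114)), (364, np.int64(98)), (365, np.int64(99)), (366, np.int64(99)), (367, np.int64(98)), (368, np.int64(97)), (369, np.int64(96)), (370, np.int64(99)), (371, np.int64(99))]
[-66.5  -1.3  46. ]
[-113.9   -1.3   46. ]
(273, 199, 6) [-181.4   63.3    6. ]
(367, 199, 6) [-181.6  -63.7    6. ]
(267, 20, 6) [32.3 60.5  6. ]
(372, 20, 6) [ 32.  -60.1   6. ]
```

View pics/w1c.png

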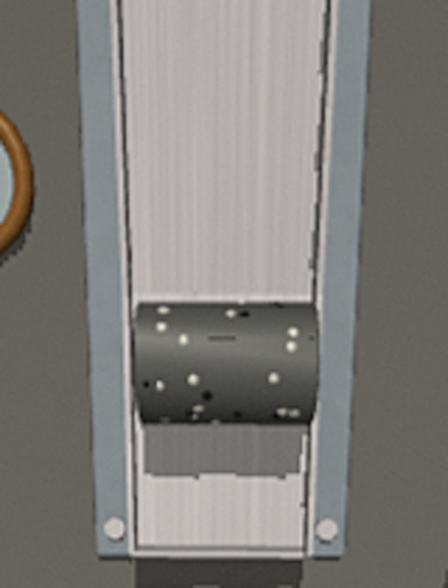

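The crop confirms the grey speckled stub at (321,131), square across the gutter, centre at stand x ≈ -90. The gutter's midline is 1 mm off my fit, so I correct that and descend behind the stub.

```bash
python3 - <<'E'
from h import *
p=s2w(-1,1.1,0); print(p); s=open('h.py').read().replace('V=np.array([578.2,-47.3,','V=np.array([%.2f,%.2f,'%(p[0],p[1])); open('h.py','w').write(s)
E
python3 -c "
from h import *
go(-140,0,36)"
```

```text
[577.17049377 -48.37243504   0.        ]
target (-140, 0, 36) d [  9.6   0.  184.6] yaw -0.12 now stand [-149.6   -0.   220.6] t 2.05 F [-0.4  0.6  1.5]
```

move_arm --increments '[180,9.6,0,40,0,180,9.6,0,80,0,180,9.6,0,120,0,180,9.6,0,150,0,180,9.6,0,172,0,180,9.6,0,184,0,180,9.6,0,184,0]'

```text
t: 2.92
ee_pos: [586.0, -188.6, 36.2]
orientation: [-2.148, -2.291, 0.001]
ft_force: [0.0, -0.8, -0.0]
width: 25.9
```

```bash
python3 - <<'E'
from h import *
go(-124,0,36)
im=ctrl.get_image('wrist'); save(im['frame'],'w2.png')
im=ctrl.get_image('scene'); save(cv2.resize(im['frame'][180:300,205:475],None,fx=2.9,fy=2.9),'s2.png')
E
```

```text
target (-124, 0, 36) d [16.5  0.7  0.2] yaw -0.19 now stand [-140.5    0.7   36.2] t 2.925 F [ 0.  -0.8 -0. ]
```

View pics/w2.png

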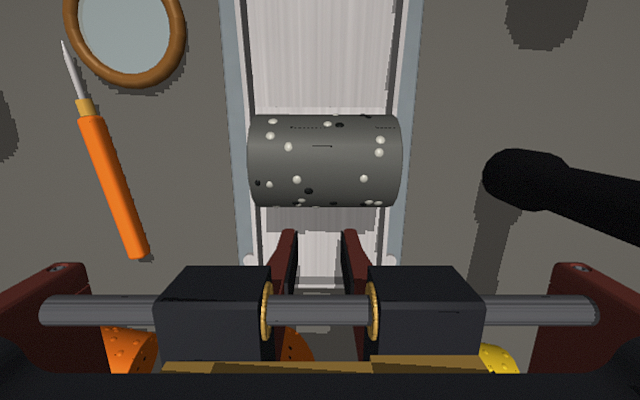

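View pics/s2.png

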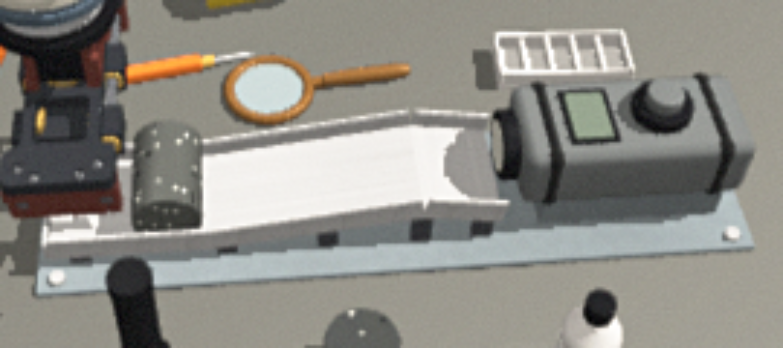

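The fingers are in the gutter behind the stub, clear of the walls and the torch. Now the gentle push.

move_arm --increments '[180,4,0.7,0,0,180,8,0.7,0,0,180,12,0.7,0,0,180,15,0.7,0,0,180,18,0.7,0,0,180,21,0.7,0,0,180,24,0.7,0,0,180,27,0.7,0,0,180,30,0.7,0,0,180,33,0.7,0,0,180,36,0.7,0,0,180,40,0.7,0,0]'

```text
t: 4.53
ee_pos: [585.2, -148.4, 37.5]
orientation: [2.147, 2.292, 0.0]
ft_force: [-0.1, -0.3, 0.5]
width: 25.5
```

```bash
python3 - <<'E'
from h import *
go(-52,0,41)
im=ctrl.get_image('wrist'); save(im['frame'],'w3.png')
E
```

```text
target (-52, 0, 41) d [48.4 -1.3 -3.6] yaw -0.17 now stand [-100.4   -1.2   37.5] t 4.525 F [-0.1 -0.3  0.5]
```

View pics/w3.png

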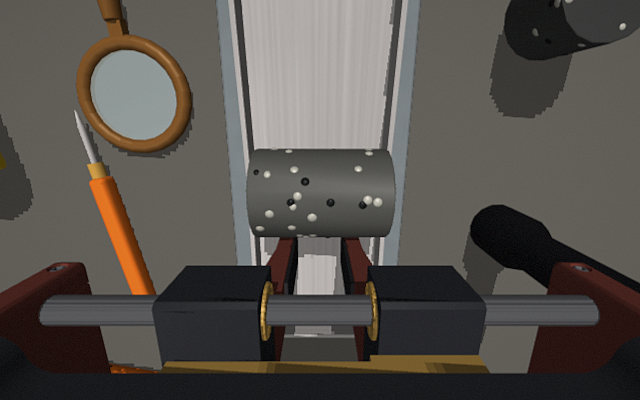

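The stub has rolled and lies against both fingertips, still square (rows 149-237). I'll measure the contact offset and continue up the ramp.

```bash
python3 - <<'E'
from h import *
im=ctrl.get_image('wrist'); P=wpose(im)
print([w2s(onz(im,321,r,47,P)).round(1) for r in(149,237)])
E
```

```text
[array([-41.1,  -2.2,  47. ]), array([-90.8,  -2.1,  47. ])]
```

move_arm --increments '[180,4,-0.6,0,0,180,8,-1.2,-1,0,180,12,-1.2,-1.5,0,180,16,-1.2,-2,0,180,20,-1.2,-2.5,0,180,24,-1.2,-3,0,180,28,-1.2,-3.6,0,180,32,-1.2,-4.2,0,180,36,-1.2,-4.7,0,180,40,-1.2,-5.3,0,180,44,-1.2,-5.9,0,180,48,-1.2,-6.4,0]'

```text
t: 6.12
ee_pos: [580.7, -100.0, 43.8]
orientation: [2.147, 2.293, 0.0]
ft_force: [0.6, -3.5, 2.3]
width: 25.9
```

```bash
python3 - <<'E'
from h import *
go(-4,0,49)
im=ctrl.get_image('wrist'); save(im['frame'],'w4.png')
E
```

```text
target (-4, 0, 49) d [47.8 -0.1 -5.2] yaw -0.14 now stand [-51.8   0.   43.8] t 6.125 F [ 0.6 -3.5  2.3]
```

View pics/w4.png

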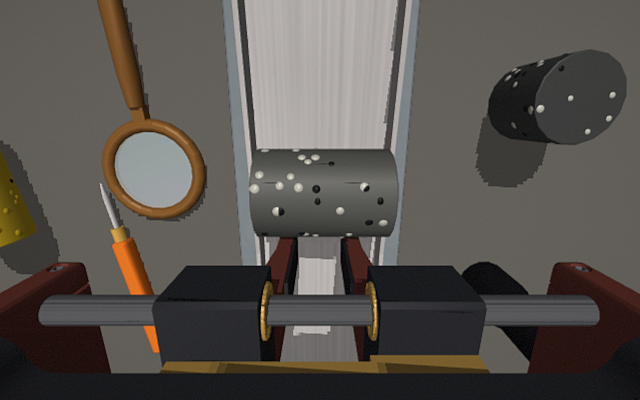

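Still square against both fingertips at stub x ≈ -18, push force about 3.5 N. On up the ramp.

move_arm --increments '[180,4,0,-0.3,0,180,8,0,-0.8,0,180,12,0,-1.3,0,180,16,0,-1.8,0,180,20,0,-2.3,0,180,24,0,-2.8,0,180,28,0,-3.3,0,180,32,0,-3.9,0,180,36,0,-4.5,0,180,40,0,-5,0,180,44,0,-5.6,0,180,48,0,-6.2,0]'

```text
t: 7.68
ee_pos: [577.3, -51.3, 50.0]
orientation: [-2.147, -2.293, -0.0]
ft_force: [0.7, -3.2, 1.2]
width: 25.7
```

```bash
python3 - <<'E'
from h import *
go(40,0,55.5)
im=ctrl.get_image('wrist'); save(im['frame'],'w5.png')
E
```

```text
target (40, 0, 55.5) d [42.9  0.  -5.5] yaw -0.14 now stand [-2.9  0.1 50. ] t 7.675 F [ 0.7 -3.2  1.2]
```

View pics/w5.png

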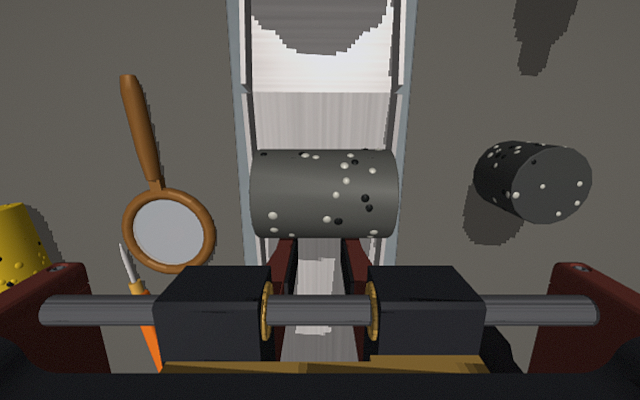

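```bash
python3 - <<'E'
from h import *
im=ctrl.get_image('wrist'); P=wpose(im)
print('crest',w2s(onz(im,321,92,42.4,P)).round(1),[w2s(onz(im,324,r,59,P)).round(1) for r in(149,238)])
E
```

```text
crest [85.9 -0.9 42.4] [array([56.4, -2.3, 59. ]), array([ 6. , -2.4, 59. ])]
```

move_arm --increments '[180,4,0,-0.5,0,180,8,0,-1,0,180,12,0,-1.6,0,180,16,0,-2.2,0,180,20,0,-2.7,0,180,24,0,-3.3,0,180,28,0,-3.9,0,180,32,0,-4.4,0,180,35,0,-4.8,0,180,38,0,-5.3,0,180,41,0,-5.7,0,180,43,0,-6,0]'

```text
t: 9.28
ee_pos: [574.1, -7.7, 55.9]
orientation: [-2.146, -2.292, -0.0]
ft_force: [0.3, -2.8, 1.7]
width: 25.8
```

```bash
python3 - <<'E'
from h import *
go(60,0,57)
im=ctrl.get_image('wrist'); save(im['frame'],'w6.png'); P=wpose(im)
E
```

```text
target (60, 0, 57) d [19.3  0.2 -1.1] yaw -0.13 now stand [40.7  0.3 55.9] t 9.275 F [ 0.3 -2.8  1.7]
```

View pics/w6.png

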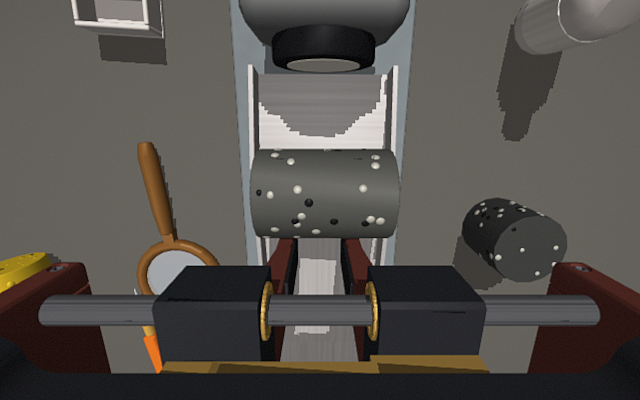

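The stub is square, at about x = 75, just below the crest, with the sensor face clear ahead. Now slowly over the top.

move_arm --increments '[180,2,0,-0.2,0,180,4,0,-0.5,0,180,6,0,-0.7,0,180,8,0,-0.9,0,180,9.5,0,-1.1,0,180,11,0,-1.2,0,180,12,0,-1.2,0,180,13,0,-1.2,0,180,14,0,-1.2,0,180,15,0,-1.2,0,180,16,0,-1.2,0,180,17,0,-1.2,0]'

```text
t: 10.82
ee_pos: [572.9, 9.5, 57.1]
orientation: [-2.146, -2.292, -0.0]
ft_force: [1.3, -0.2, 0.3]
width: 26.0
```

```bash
python3 - <<'E'
from h import *
go(60,0,57)
im=ctrl.get_image('wrist'); save(im['frame'],'w7.png'); P=wpose(im)
E
```

```text
target (60, 0, 57) d [1.9 0.3 0.1] yaw -0.14 now stand [58.1  0.3 57.1] t 10.825 F [ 1.3 -0.2  0.3]
```

View pics/w7.png

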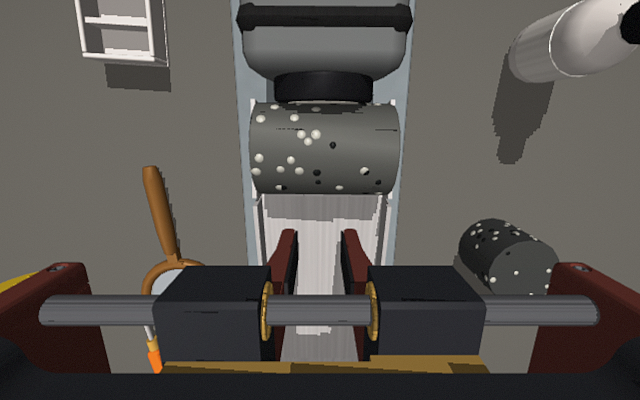

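The stub has rolled off the fingers and rests against the sensor disc (rows 103-193, touching the disc at row 103), square and clear of the fingers. I'll withdraw upward, close the fingers and go above the button.

move_arm --increments '[180,-4,0,-10,0,180,-4,0,-35,0,200,-4,0,-65,0,255,-4,0,-93,0,255,30,0,-93,0,255,70,0,-93,0,255,110,0,-93,0,255,150,0,-93,0,255,175,0,-93,0,255,192,0,-93,0,255,192,0,-93,0]'

```text
t: 12.25
ee_pos: [560.5, 201.6, 150.6]
orientation: [-2.145, -2.294, -0.001]
ft_force: [0.1, -0.3, 0.5]
width: 0.4
```

```bash
python3 - <<'E'
from h import *
go(250,0,120); print(ctrl.get_obs()['width'])
for n in('wrist','scene','side'):
  im=ctrl.get_image(n); save(im['frame'],n+'8.png')
E
```

```text
target (250, 0, 120) d [-0.6 -0.3 30.6] yaw -0.06 now stand [250.6  -0.3 150.6] t 12.25 F [ 0.1 -0.3  0.5]
0.40721004498682856
```

View pics/side8.png

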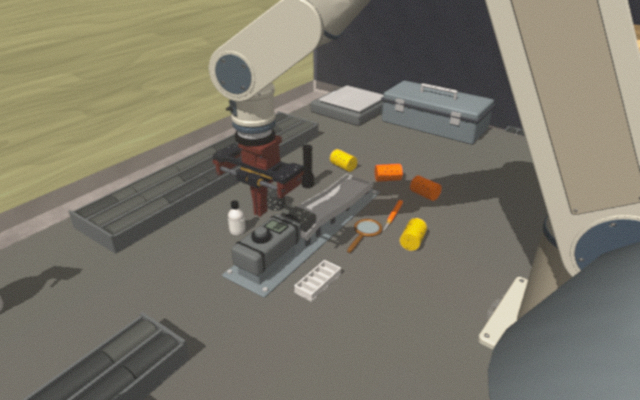

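View pics/scene8.png

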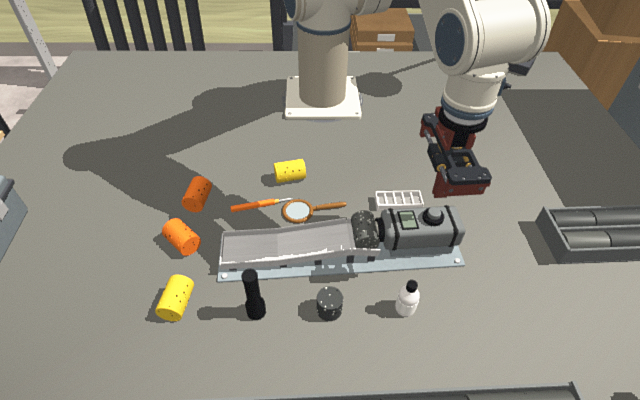

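```bash
python3 - <<'E'
from h import *
o=ctrl.get_obs()
for n in('scene','side'):
  im=ctrl.get_image(n); print(n,np.round(proj(im,o['ee_pos'])),'button',np.round(proj(im,s2w(250,0,104))))
  c=im['frame'][140:290]; c=c[:,380:500] if n=='scene' else c[:,200:320]; save(cv2.resize(c,None,fx=4,fy=4,interpolation=cv2.INTER_CUBIC),n+'9.png')
E
```

```text
scene [438. 194.] button [433. 211.]
side [260. 212.] button [261. 231.]
```

View pics/scene9.png

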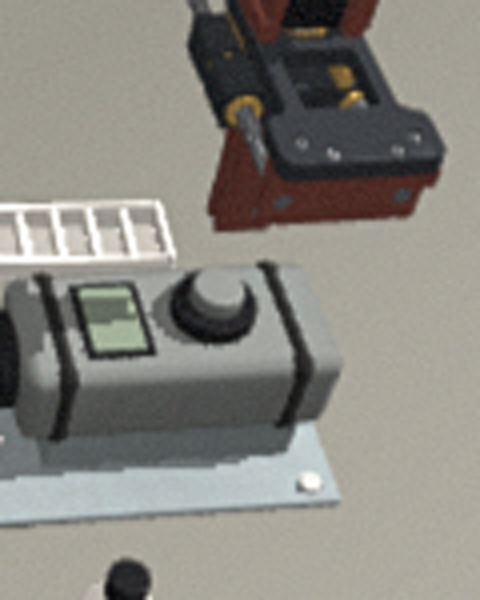

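View pics/side9.png

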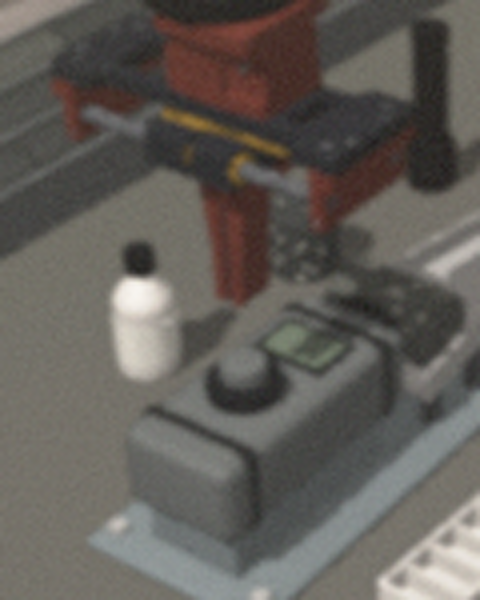

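View pics/wrist8.png

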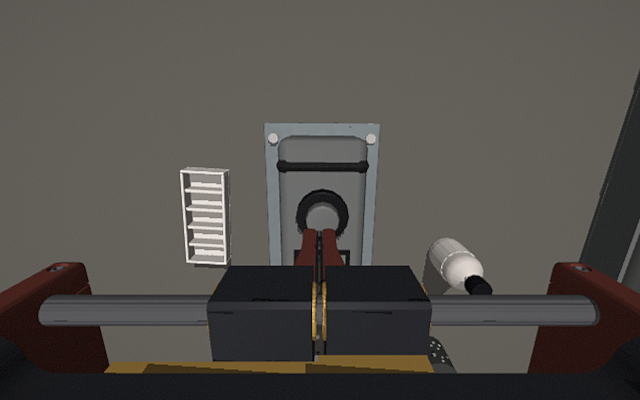

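```bash
python3 - <<'E'
from h import *
im=ctrl.get_image('wrist'); P=wpose(im); print(np.round(proj(im,s2w(250,0,104),P)),np.round(proj(im,s2w(250,0,86),P)))
save(cv2.resize(im['frame'][110:250,250:390],None,fx=4,fy=4,interpolation=cv2.INTER_CUBIC),'w9.png')
for n,u in(('scene',(434.5,212.5)),('side',(260.7,232))): print(n,w2s(onz(ctrl.get_image(n),*u,104)).round(1))
E
```

```text
[319. 218.] [319. 211.]
scene [251.1  -4.9 104. ]
side [253.6   1.4 104. ]
```

View pics/w9.png

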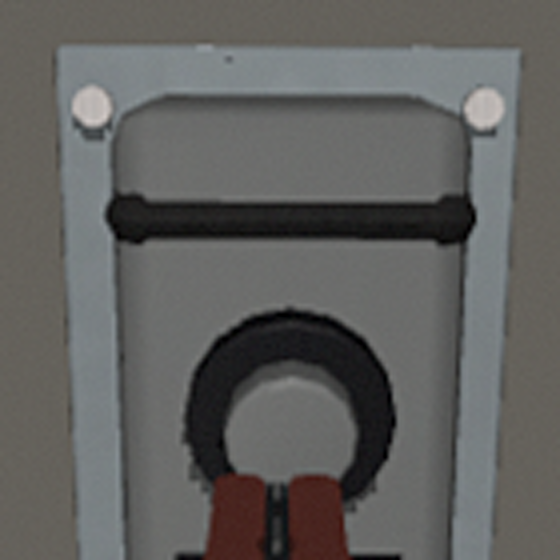

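The cap's centre shows at (322.5, 220) in the wrist image, about 2 mm toward stand -y of my fit. I'll correct for that, come down to just above the cap, then press.

move_arm --increments '[255,-0.5,2,12,0,255,-0.5,2,25,0,255,-0.5,2,36,0,255,-0.5,2,42,0,255,-0.5,2,44,0,255,-0.5,2,45.5,0,255,-0.5,2,47,0,255,-0.5,2,48.5,0,255,-0.5,2,50,0,255,-0.5,2,50,0]'

```text
t: 13.9
ee_pos: [562.6, 200.2, 102.1]
orientation: [-2.147, -2.291, -0.001]
ft_force: [-7.5, -1.3, 18.1]
width: 0.9
```

```bash
python3 - <<'E'
from h import *
go(250,-2,97.5)
im=ctrl.get_image('scene'); save(cv2.resize(im['frame'][140:290,340:500],None,fx=4,fy=4,interpolation=cv2.INTER_CUBIC),'s10.png')
E
```

```text
target (250, -2, 97.5) d [ 1.  -0.3  4.6] yaw -0.18 now stand [249.   -2.3 102.1] t 13.9 F [-7.5 -1.3 18.1]
```

View pics/s10.png

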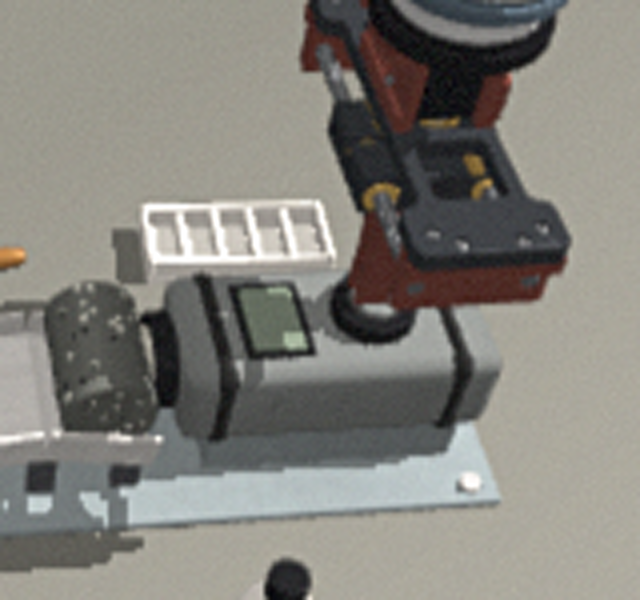

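```bash
python3 - <<'E'
from h import *
im=ctrl.get_image('side'); save(cv2.resize(im['frame'][180:280,220:320],None,fx=6,fy=6,interpolation=cv2.INTER_CUBIC),'d10.png')
im=ctrl.get_image('wrist'); save(cv2.resize(im['frame'][110:270,240:400],None,fx=3.7,fy=3.7,interpolation=cv2.INTER_CUBIC),'w10.png'); print(ctrl.get_obs()['ft_force'],ctrl.get_obs()['moment'],ctrl.get_obs()['ee_pos'])
E
```

```text
[-7.48862613 -2.15071152 18.49767654] [-0.3953977   1.27286338  0.0144775 ] [562.58763634 200.22037184 102.1044577 ]
```

View pics/d10.png

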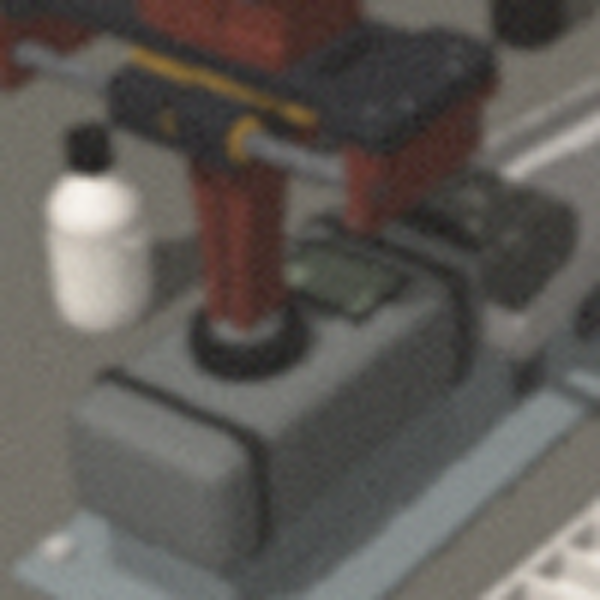

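View pics/w10.png

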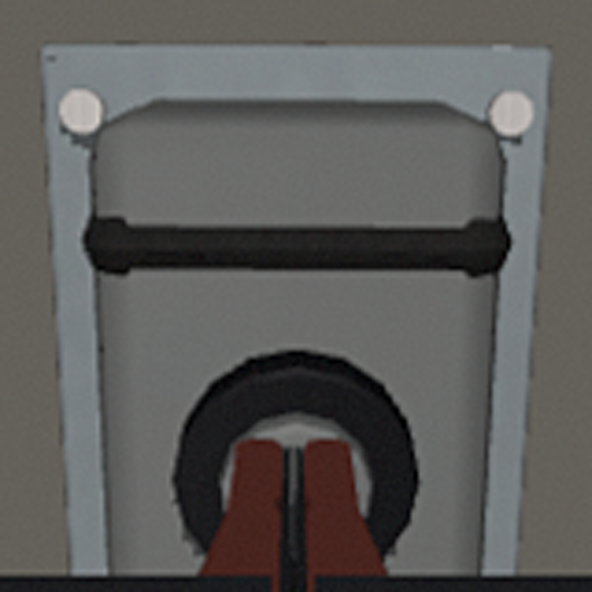

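```bash
python3 - <<'E'
from h import *
im=ctrl.get_image('wrist'); P=wpose(im)
for x,z in((262,104),(262,102),(262,98),(269.5,86),(270,96)): 
  u=proj(im,s2w(x,-2,z),P); print(x,z,np.round(u,1),'crop row',round((u[1]-110)*3.7,0))
for r in(86,96): pass
# measured before (TCP at x250.6,z150.6): cap top edge row 203, collar outer top row 187.5
M=np.array(im['mount']);A=np.eye(4);A[:3,:3]=R.from_rotvec(ctrl.get_obs()['orientation']).as_matrix();A[:3,3]=s2w(250.6,-.3,150.6);Q=A@M
for z in(104,): print('before cap far edge',w2s(onz(im,322,203,z,Q)))
for z in(96,92,88,86): print('collar',z,w2s(onz(im,322,187.5,z,Q))[0],w2s(onz(im,322,110+351/3.7,z,P))[0])
for z in(104,103,102,101,100,99,98,97): print('cap now',z,w2s(onz(im,322,110+412/3.7,z,P))[0])
g=im['frame'].astype(int).sum(2)[200:232,321]//3; print(g)
E
```

```text
262 104 [318.5 226. ] crop row 429.0
262 102 [318.5 224.8] crop row 425.0
262 98 [318.5 222.5] crop row 416.0
269.5 86 [318.5 205.1] crop row 352.0
270 96 [318.5 209. ] crop row 366.0
before cap far edge [263.48752721  -2.53367364 104.        ]
collar 96 273.568514613973 272.64840227360634
collar 92 272.6182005932348 271.4415078326694
collar 88 271.6678865724966 270.23461339173247
collar 86 271.19272956212757 269.63116617126406
cap now 104 264.9173493739749
cap now 103 264.5526711523541
cap now 102 264.1879929307333
cap now 101 263.82331470911254
cap now 100 263.4586364874917
cap now 99 263.09395826587087
cap now 98 262.72928004425006
cap now 97 262.36460182262925
[108 107 108 116  77   1  16  12   8  33  41  31  27  24  25  27  25  23
  27  26  20  41  70  79 101 121 119 116 111 114  98  58]
```

The fingertips sit on the cap, not on the collar, but 18 N at z = 102 is more than the button needs. I'll ease up in small steps to see the force against height.

move_arm --increments '[255,0,0,-1,0,255,0,0,-1,0]'

```text
t: 14.35
ee_pos: [562.8, 200.3, 103.6]
orientation: [-2.148, -2.292, -0.002]
ft_force: [-2.6, -0.8, 3.4]
width: 0.5
```

move_arm --increments '[255,0,0,-1,0,255,0,0,-1,0]'

```text
t: 14.6
ee_pos: [562.9, 200.3, 104.6]
orientation: [-2.148, -2.292, -0.003]
ft_force: [-1.5, 0.4, 2.4]
width: 0.3
```

move_arm --increments '[255,0,0,-1,0,255,0,0,-1,0]'

```text
t: 14.85
ee_pos: [562.9, 200.3, 105.5]
orientation: [-2.148, -2.292, -0.002]
ft_force: [-1.5, -0.5, 3.3]
width: 0.3
```

move_arm --increments '[255,0,0,-3,0,255,0,0,-3,0]'

```text
t: 15.1
ee_pos: [563.3, 200.5, 108.6]
orientation: [-2.148, -2.292, -0.004]
ft_force: [0.2, 0.5, -0.5]
width: 0.4
```

Spring force of about 3 N from z ≈ 107 down to 103.6, then a hard stop at 102: about 6 mm of travel, so the readings are about 4 mm high there. I'll compare pictures with the button up and down to confirm.

```bash
python3 - <<'E'
from h import *
im=ctrl.get_image('side'); save(cv2.resize(im['frame'][180:280,220:320],None,fx=6,fy=6,interpolation=cv2.INTER_CUBIC),'d11.png')
a=cv2.imread('pics/d10.png')[270:400,150:350];b=cv2.imread('pics/d11.png')[270:400,150:350]
cv2.imwrite('pics/cmp.png',cv2.resize(np.hstack([a,b]),None,fx=2,fy=2))
im=ctrl.get_image('wrist'); save(cv2.resize(im['frame'][110:270,240:400],None,fx=3.7,fy=3.7,interpolation=cv2.INTER_CUBIC),'w11.png'); go(250,-2,100)
E
```

```text
target (250, -2, 100) d [ 0.8 -0.9  8.4] yaw -0.18 now stand [249.2  -2.9 108.4] t 15.2 F [ 0.  -0.2  1.4]
```

View pics/cmp.png

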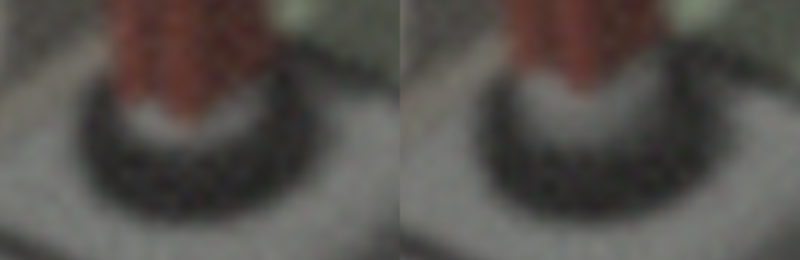

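View pics/w11.png

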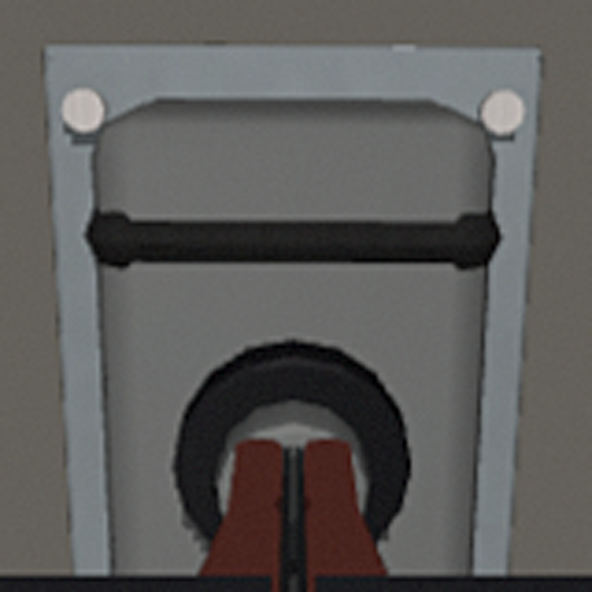

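The button was fully down in the first view (left, with the cap nearly sunk into the collar) and has come up again (right). Now I withdraw and check the stub.

move_arm --increments '[255,0,0,-15,0,255,0,0,-45,0,255,0,0,-80,0,255,0,0,-110,0,255,-40,0,-110,0,255,-80,0,-110,0,255,-120,0,-110,0,255,-160,0,-110,0,255,-190,0,-110,0,255,-190,0,-110,0]'

```text
t: 16.45
ee_pos: [575.6, 8.9, 219.0]
orientation: [2.151, 2.289, 0.004]
ft_force: [-0.1, 0.9, -0.6]
width: 0.5
```

```bash
python3 - <<'E'
from h import *
go(60,0,220)
im=ctrl.get_image('wrist'); save(im['frame'],'w12.png'); im=ctrl.get_image('scene'); save(im['frame'],'s12.png')
E
```

```text
target (60, 0, 220) d [ 2.7 -2.4 -1. ] yaw -0.34 now stand [ 57.3  -2.4 219. ] t 16.45 F [-0.1  0.9 -0.6]
```

View pics/w12.png

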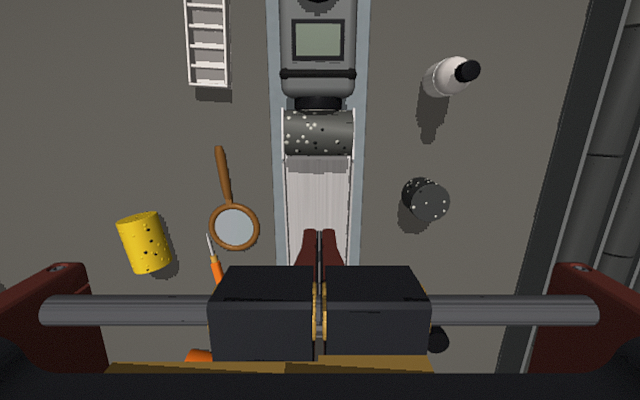

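View pics/s12.png

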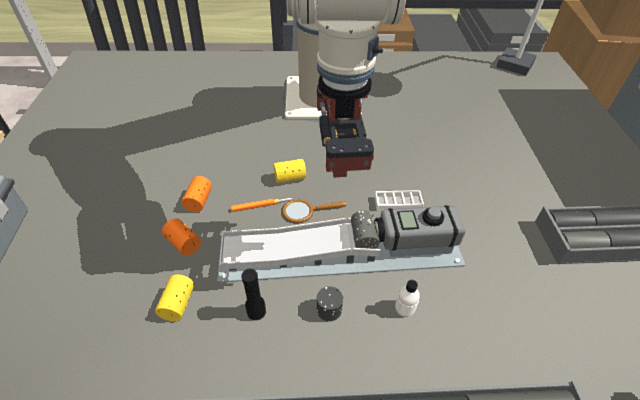

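The stub rests against the sensor disc (wrist (319,132), scene (366,229)). The button is up, the bystanders have not moved, and the gripper touches nothing.

```bash
python3 -c "
from h import *
print(ctrl.close_job())"
```

```text
the job is handed in; nothing more can be done
None
```

The stub rests by itself against the sensor face. After that I pressed the meter's button once and let it come up. I handed the job in at about 16.5 s.

- **Push:** I used two partly opened fingertips behind the stub and needed about 3 N. It went up the ramp at about 30 mm/s and over the crest at about 10 mm/s. From there it rolled the last stretch to the sensor by itself.
- **Last checks:** The final pictures show the stub square against the sensor disc and the button up. The bystanders look where they were, and the gripper is well clear.
- **Disagreement on the button:** The hard stop came at a measured height of 102 mm, where I expected 98 mm, and the force there reached about 18 N. On easing up, the spring force lasted until somewhere between 105.5 and 108.6 mm, which fits about 6 mm of travel. Side pictures showed the cap sunk nearly into its collar, then up again. I take the 4 mm as a height offset and the press as full, but I had no direct reading of the button's travel.

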